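# Load a reagent bottle through a push-to-open hatch

### The arm

A 7-joint arm with a two-finger parallel gripper is mounted at the origin on a cart in front of the work surface, level with it; the furniture and walls round the work are solid. World frame = base frame: x ahead of the robot, y to its left, z up, the work surface at z = 0. Lengths are in m, angles in rad, forces in N, time in s.
With the tool pointing down it reaches from about 0.425 to 0.925 m from the base axis. Payload 6.8 kg.
Tool frame: the origin (TCP) lies between the finger pads; the fingertips stand r.tcp_to_tips ahead of it and the grasp point (between the pads) lies 3 mm ahead of it (r.tcp_to_tips is the distance from the TCP to the fingertips, in m); z points along the fingers, y is the line along which they close (so a half turn about z gives the same grasp; the last joint's range is limited). The gripper opens to 85 mm and grips with 20 to 120 N. Pads are 22 mm wide; open, the fingers measure 114 mm over their backs; the gripper's body (76 mm by 85 mm) begins 54 mm behind the grasp point. The pads swing forward as they close: fully open they stand 13 mm farther back than shut.
Start: joints at [-1.214, 0.477, 0.022, 1.555, -0.011, 1.109, -0.083], TCP at [0.303, 0.603, 0.253] pointing down, gripper open.
Joint ranges: [-2.96, 2.96], [-0.34, 2.1], [-1.41, 1.46], [0.24, 2.44], [-1.37, 4.51], [0.17, 1.92], [-2.96, 2.96]. Speed limits (rad/s): [2.39, 2.39, 3.14, 3.14, 3.14, 3.14, 3.14].

### API

Orientations are given as a rotation vector (axis times angle).
In Python, from bench import r gives the robot as it stands. The module is installed in compiled form; this text tells all that it offers.
- The arm moves only by the tool step_arm, never from a script. Its argument "moves" is a list of rows, each an object of numbers: "rx", "ry", "rz": the turn, a rotation vector about the tool's x, y, z in degrees; "dx", "dy", "dz": the shift along the tool's x, y, z in mm; "gripper": the opening, from -1 (shut) to 1 (fully open). In form: [{"rx": .., "ry": .., "rz": .., "dx": .., "dy": .., "dz": .., "gripper": ..}, ...]. A call has 1 to 20 rows; each row shifts and turns the commanded pose from where the row before left it, along the tool's axes as they then stand; what a row does not reach is not made up. A row lasts 1/8 s, in which the tool goes at most 62.5 mm and 10.7 degrees, less where a joint would pass 70% of its speed; a pose out of reach is approached as far as the arm can. A call is refused whole if a number of a shift passes 62.5 or a number of a turn 10.7, either way. A call with a gripper value outside its range is refused whole. The fingers move at their own pace and stop on an object; "grip_force" is the grip in N (left out, the last holds). Time passes only in rows, so rows that do not move let the fingers close. It gives the time, the measured TCP pose, the force, the opening and the grip force at its end, in the units of the state.
- r.get_obs(): the state, without advancing time (a new reading comes with each control period).
- r.grab_frame(name): name is "side" or "top" or "wrist"; returns the picture (384x512x3 uint8, blue, green, red); there is no depth.
- r.camera_info(name): a dict with "mtx" (3x3 intrinsics, pixels), "rvec" (rotation vector, rad) and "tvec" (3), from world to camera coordinates, as OpenCV has them. Camera axes: x right, y down, z forward; pixel columns grow to the right and rows downward; lengths in m; the calibration is good to about 2 mm. A picture is of the moment at which its call begins: read the wrist's pose just before it. camera_info takes no time and is no camera call; for the wrist camera it gives the pose at the moment of the call.
- r.hand_in(): hands the job in; it is judged then, once.
The state is a dict: "clock": time; "joints": joint angles; "qvel": joint speeds; "tau": joint torques, N m; "tcp_pos": TCP position; "orientation": TCP orientation; "contact_force": force on the tool from outside, world axes, zero at the start; "moment": the same for the moment, N m; "grip_width": finger opening in m; "gripper_force": force on a finger pad.
Only numpy, scipy, OpenCV 4.12 (cv2) and the standard library are available. Lean on these libraries where they do the work, as an engineer would, in place of code of your own. Each camera call takes 0.05 s, during which the arm holds its last target. There are 200 camera calls.

### The job

Load the white blue-capped bottle, which stands beside the amber one on the open bench to the left of the reagent unit, into it. Press the unit's hatch in at its ribbed pad until the catch lets go and the hatch springs fully open; set the bottle upright on the sloped roller shelf inside, without dropping it, and let it run down against the stop; then push the hatch shut until it catches and stays closed. Leave the amber bottle and the bench timer where they stand.

Things in the scene. Friction and masses are not known exactly. Their poses are not given: they have to be found in the camera images.
- unit: the reagent unit, fixed: white housing 223 mm deep (x from -105 to 118), 230 mm wide, its top sloping 9 deg down to the front, 135 mm high in front, 170 mm at the rear. Origin on the bench under it; x to its rear, y to its left. The front of the top is a fixed hood with a black control panel; behind it lies the hatch, over the opening
- hatch (a joint): the grey flap with a clear window in the unit's top, hinged at its rear edge. rad: 0 caught shut, flush; -0.09 pressed fully in; 1.9 fully open, leaning 10 deg back past vertical. Push-push catch: a press past -0.07 frees it and it springs open (about 2 s) once let go; pushed down from open past -0.05 and let go, it is caught at 0; one more press frees it
- hatch_press (a point): middle of the black ribbed pad (56 by 16 mm) on the hatch's outer face, 88 mm from the hinge axis; moves with the hatch (z out of its outer face, x toward the hinge). To free or catch the hatch press here square to the face: it yields against a spring of about 4 N (8 N where the catch rides over its cam), 8 mm to its firm end of travel. Go to that end: 10 to 15 N, under 25 N
- hatch_hinge (a point): middle of the hinge axis, level with the outer face; turns with the hatch: z out of the outer face, y along the axis, opening turns positive about y. The flap is 8 mm thick and reaches from -4 to -102 mm along x and +-80 mm along y. Its spring always pushes it open (2 to 4 N at the free edge): to shut it, push its outer face near the free edge from behind and above
- hatch_edge (a point): middle of the hatch's free (front) edge, half-way through its 8 mm thickness; moves with the hatch. About 95 mm higher than the unit's top when the hatch stands open
- feed_shelf: the fixed lane inside the unit: 8 free-running grey rollers across it, sloping 9 deg down to a stop wall 75 mm high at its front end. Origin level with the rollers' tops, mid-lane, at the stop's face; x uphill, y left, z square out of it. 126 mm long, 61 mm between side rails 20 mm high that then flare to 87 mm apart at 40 mm. A loaded bottle's centre is at about (28, 0, 53) mm
- shelf_top_end (a point): the place to set the bottle down: on the rollers mid-lane, 80 mm uphill of the stop's face, under the middle of the opening; axes as the feed shelf. The opening lies 124 mm above it along z, in the unit's top, from -50 to +46 mm along x and +-80 mm along y; below that x the hood covers the lane. Freed here upright on the slope, a bottle runs 52 mm down to the stop
- white_bottle_center (a point): centre, half-way up, of the white plastic bottle with a blue cap and blue label: 54 mm diameter, 106 mm tall with its cap, about 0.14 kg, standing upright on the bench; z along its axis. The straight body reaches 80 mm up, the cap (30 mm wide) is the top 18 mm
- amber_bottle_center (a point): centre, half-way up, of the amber bottle with a black cap, 58 mm diameter, 116 mm tall, standing loose beside the white one; a bystander
- bench_timer: small white bench timer, 68 by 62 by 19 mm, lying loose on the bench; origin under its centre; a bystander
Mind the look-alikes: they are no part of the job. Leave any red look-alike of the part that bears white_bottle_center alone.

How it is judged:
On the way, in this order (a step that is already met when the one before it is completed fails the run):
1. the hatch has sprung open (value of joint hatch above 1.6 rad), for 0.2 s.
2. the white bottle stands on the feed shelf against its stop, let go, with the hatch open (x of white_bottle_center in the frame of feed_shelf between 0.02 and 0.034 m and y of white_bottle_center in the frame of feed_shelf between -0.008 and 0.008 m and z of white_bottle_center in the frame of feed_shelf between 0.046 and 0.06 m and angle between the z axis of white_bottle_center and the z axis of feed_shelf, either way round below 0.12 rad and linear speed of white_bottle below 0.02 m/s and value of joint hatch above 1.2 rad and contact force between the fingers and white_bottle below 0.1 N), for 0.2 s.
At the end, for the whole second after the job is handed in: The white bottle stands at rest on the feed shelf against its stop (axis within 0.12 rad of square, 8 mm of mid-lane, 20 to 34 mm from the stop face); the hatch is caught shut, still, within 0.03 rad of flush; the amber bottle is within 30 mm of its start (x of white_bottle_center in the frame of feed_shelf between 0.02 and 0.034 m and y of white_bottle_center in the frame of feed_shelf between -0.008 and 0.008 m and z of white_bottle_center in the frame of feed_shelf between 0.046 and 0.06 m and angle between the z axis of white_bottle_center and the z axis of feed_shelf, either way round below 0.12 rad and linear speed of white_bottle below 0.02 m/s and value of joint hatch between -0.03 and 0.03 rad and velocity of joint hatch between -0.05 and 0.05 rad/s and distance of amber_bottle_center from where it was at the start of the episode below 0.03 m); the robot touches nothing.
It fails at once if the white bottle is dropped (falls freely faster than 0.7 m/s inside the unit) (linear speed of white_bottle above 0.7 m/s and contact force between the fingers and white_bottle below 0.05 N and distance between white_bottle_center and feed_shelf below 0.22 m and z of white_bottle_center in the frame of feed_shelf below 0.19 m).
It fails at once if the white bottle is tipped over (angle between white_bottle_center's own z axis and vertical above 0.8 rad).
It fails at once if the amber bottle is knocked over (angle between amber_bottle_center's own z axis and vertical above 0.5 rad).
It fails at once if the bench timer is shifted by more than 50 mm (distance of bench_timer from where it was at the start of the episode above 0.05 m).
It also fails if it takes over 58 s, if anything falls off the work surface, if the arm or the gripper's body presses on something with over 40 N, if the wrist force passes 120 N, or if a joint passes its speed limit or range.

## Working session

There is one attempt and no reset: what is moved stays moved. The work goes in short steps, Python scripts to look and compute and a tool call to move; the robot and the scene stay as the last step left them, time stands still between calls to the robot, and variables do not carry over. Pictures are saved under pics/ and viewed, at most 10 in all, crops included, and the job is handed in when it is done.

Besides the shell and the picture viewer there is one more tool, called after "Call:" in YAML: its name, and indented under it one key for each argument. step_arm: Moves the arm, as the interface text tells. Its arguments: {"type":"object","properties":{"moves":{"type":"array","items":{"type":"object","properties":{"rx":{"type":"number"},"ry":{"type":"number"},"rz":{"type":"number"},"dx":{"type":"number"},"dy":{"type":"number"},"dz":{"type":"number"},"gripper":{"type":"number"}}}},"grip_force":{"type":"number"}},"required":["moves"]}

```bash
mkdir -p pics; python3 - <<'E'
from bench import r
import cv2,numpy as np
o=r.get_obs();print(o['clock'],o['tcp_pos'],o['orientation'],r.tcp_to_tips,o['grip_width'])
a=r.grab_frame('side');b=r.grab_frame('top')
cv2.imwrite('pics/side.png',a);cv2.imwrite('pics/top.png',b)
for n in('side','top','wrist'):
  c=r.camera_info(n);R=cv2.Rodrigues(np.array(c['rvec']))[0];print(n,np.array(c['mtx']).round(1).tolist(),(-R.T@np.array(c['tvec']).ravel()).round(3),R.round(3).tolist())
E
```

```text
0.0 [0.30231758 0.60288757 0.25231094] [-7.23472990e-01 -3.05680163e+00  2.86948656e-03] 0.022 0.08552817016789481
side [[362.0, 0.0, 253.9], [0.0, 362.0, 191.7], [0.0, 0.0, 1.0]] [1.001 0.112 1.056] [[-0.181, 0.983, -0.011], [0.856, 0.152, -0.495], [-0.485, -0.099, -0.869]]
top [[476.7, 0.0, 249.4], [0.0, 476.7, 193.0], [0.0, 0.0, 1.0]] [ 4.220e-01 -1.000e-03  1.402e+00] [[0.022, -1.0, -0.012], [-0.998, -0.021, -0.066], [0.066, 0.013, -0.998]]
wrist [[317.9, 0.0, 256.3], [0.0, 317.9, 188.8], [0.0, 0.0, 1.0]] [0.244 0.632 0.374] [[0.448, 0.894, 0.0], [0.863, -0.432, 0.261], [0.234, -0.117, -0.965]]
```

View pics/top.png

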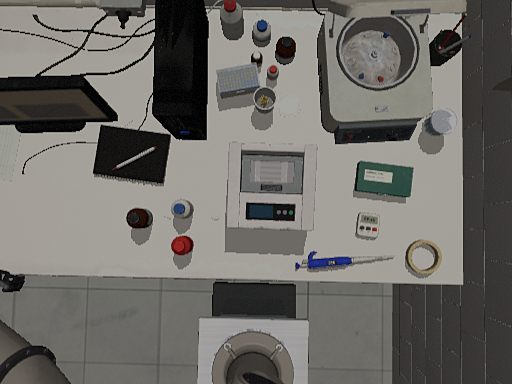

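View pics/side.png

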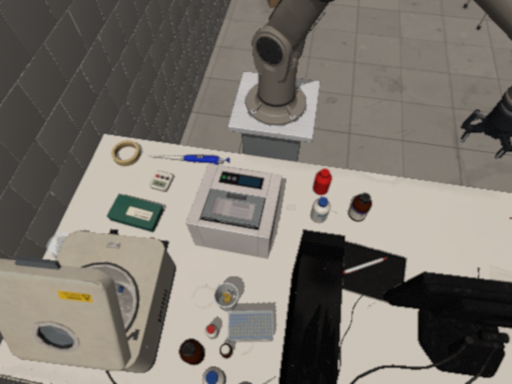

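Top view: the candidates are the blue-capped white bottle at (180,209), next to the amber one at (138,217), a red look-alike at (182,244), and another blue-capped bottle far back at (262,28). The one at (180,209) fits "beside the amber, on the open bench left of the unit". The unit is at about (272,185). I'll confirm in one crop and measure.

```bash
cat > h.py <<'E'
import cv2,numpy as np
from bench import r
def cam(n):
  c=r.camera_info(n);return np.array(c['mtx']),cv2.Rodrigues(np.array(c['rvec']))[0],np.array(c['tvec']).ravel()
def ray(n,p,C=None):
  K,R,t=C or cam(n);return -R.T@t,R.T@np.linalg.inv(K)@np.array([p[0],p[1],1.])
def onz(n,p,z,C=None):
  o,d=ray(n,p,C);return o+d*(z-o[2])/d[2]
def proj(n,X,C=None):
  K,R,t=C or cam(n);q=K@(R@np.array(X)+t);return q[:2]/q[2]
def tri(n1,p1,n2,p2):
  A=np.zeros((3,3));b=np.zeros(3)
  for n,p in((n1,p1),(n2,p2)):
    o,d=ray(n,p);d/=np.linalg.norm(d);M=np.eye(3)-np.outer(d,d);A+=M;b+=M@o
  return np.linalg.solve(A,b)
E
python3 - <<'E'
from h import *
a=cv2.imread('pics/top.png');s=cv2.imread('pics/side.png')
def blobs(im,lo,hi,box,mn=15):
  x0,y0,x1,y1=box;h=cv2.cvtColor(im[y0:y1,x0:x1],cv2.COLOR_BGR2HSV);m=cv2.inRange(h,lo,hi)
  n,l,st,c=cv2.connectedComponentsWithStats(m);return [(c[i]+[x0,y0],st[i,4]) for i in range(1,n) if st[i,4]>=mn]
for n,im,box in(('top',a,(120,195,200,235)),('side',s,(305,190,335,225))):
  for c,ar in blobs(im,(100,80,50),(130,255,255),box):print(n,'blue',c.round(1),ar,onz(n,c,.106).round(4))
print('amber top',onz('top',(137,217),.116).round(3))
print('timer',onz('top',(368,225),.019))
crop=cv2.resize(a[130:280,120:320],None,fx=3.9,fy=3.9,interpolation=cv2.INTER_CUBIC)
cv2.imwrite('pics/c1.png',crop)
E
```

```text
top blue [178.5 208.3] 83 [0.4615 0.2088 0.106 ]
side blue [322.6 201.6] 65 [0.4678 0.2101 0.106 ]
amber top [0.435 0.319 0.116]
timer [ 0.42789548 -0.32642115  0.019     ]
```

View pics/c1.png

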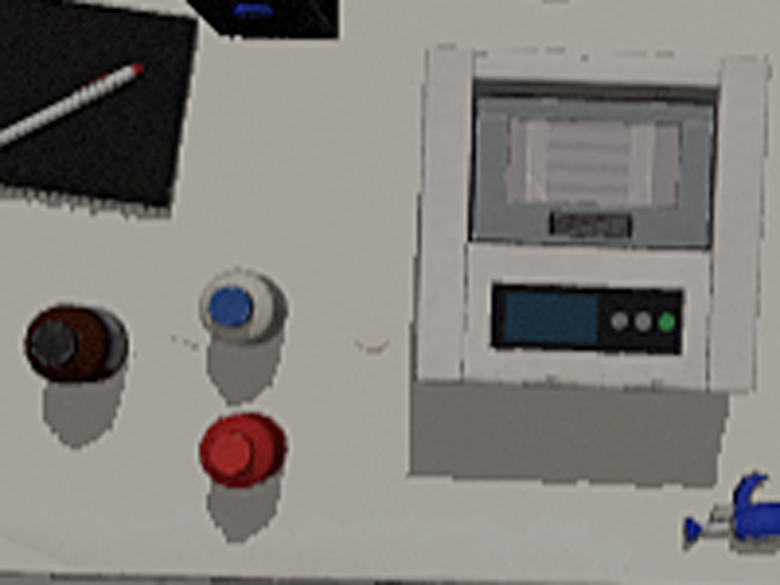

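The crop confirms it: a white bottle with a blue cap next to the amber one, with the red look-alike in front of it. The ribbed pad is at crop (590,223), and the unit's top corners are at crop (415,380), (757,390), (427,47) and (770,58).

```bash
cat >> h.py <<'E'
def top_pts():
  f=lambda x,y:((x+.5)/3.9-.5+120,(y+.5)/3.9-.5+130)
  return f
E
python3 - <<'E'
from h import *
f=top_pts()
P={}
for k,p,z in(('FL',(415,380),.135),('FR',(757,390),.135),('RL',(427,47),.170),('RR',(770,58),.170)):
  P[k]=onz('top',f(*p),z);print(k,P[k].round(4))
a=P['FL'][:2]-P['FR'][:2];b=P['RL'][:2]-P['RR'][:2];c=P['RL'][:2]-P['FL'][:2];d=P['RR'][:2]-P['FR'][:2]
for v in(a,b):print('w',np.linalg.norm(v),np.degrees(np.arctan2(-v[0],v[1])))
for v in(c,d):print('d',np.linalg.norm(v),np.degrees(np.arctan2(v[1],v[0])))
m=sum(P.values())/4;print('mid',m)
im=cv2.imread('pics/top.png');x0,y0=255,178
s=im[y0:197,x0:290].astype(int).sum(2);print(s.min())
M=((s<210)*255).astype(np.uint8);n,l,st,ce=cv2.connectedComponentsWithStats(M)
for i in range(1,n):print(ce[i]+[x0,y0],st[i])
for p in (f(590,223),):print('pad',p,onz('top',p,.146),onz('top',p,.15))
# hatch corners
for nme,p,z in(('hFL',(472,243),.144),('hFR',(711,248),.144),('hRL',(475,97),.158),('hRR',(716,102),.158)):print(nme,onz('top',f(*p),z).round(4))
E
```

```text
FL [0.4136 0.0763 0.135 ]
FR [ 0.412 -0.156  0.135]
RL [0.6362 0.0718 0.17  ]
RR [ 0.6334 -0.1574  0.17  ]
w 0.23228774943234298 -0.38683741768537366
w 0.22921812094829896 -0.691689382121354
d 0.22265907796800827 -1.151656639261336
d 0.22141967554362332 -0.36076128435036786
mid [ 0.5237984  -0.04133866  0.1525    ]
13
[271.21698113 187.27358491] [  6   6  21   7 106]
[261.5 192. ] [ 4 14  6  1  6]
[270.5 192. ] [14 14  4  1  4]
[287.5 193. ] [31 15  4  1  4]
pad (270.9102564102564, 186.80769230769232) [ 0.52232602 -0.04024841  0.146     ] [ 0.52200732 -0.04012185  0.15      ]
hFL [0.5072 0.0394 0.144 ]
hFR [ 0.5073 -0.1225  0.144 ]
hRL [0.6049 0.0393 0.158 ]
hRR [ 0.6049 -0.123   0.158 ]
```

Call:
step_arm:
  moves:
    - {"rz": -8.9,"gripper": -1}
    - {"rz": -8.9}
    - {"rz": -8.8}
    - {"dx": -17.5,"dy": -53.5}
    - {"dx": -17.5,"dy": -53.5}
    - {"dx": -17.5,"dy": -53.5}
    - {"dx": -17.5,"dy": -53.5}
    - {"dx": -17.5,"dy": -53.5}
    - {"dx": -17.5,"dy": -53.5}
    - {"dx": -17.5,"dy": -53.5}
    - {"dx": -17.5,"dy": -53.5}
    - {"dx": -17.5,"dy": -53.5}
    - {"dx": -17.5,"dy": -53.5}
    - {"dx": -17.5,"dy": -53.5}
    - {"dx": -17.5,"dy": -53.5}
    - {"ry": -9}
    - {}
    - {}

```text
invalid input at $.moves[0]: expected keys rx, ry, rz, dx, dy, dz, gripper
```

```bash
python3 - <<'E'
from h import *
o=r.get_obs();C=cam('wrist');print(o['clock'],o['tcp_pos'],o['joints'].round(2) if hasattr(o['joints'],'round') else o['joints']);T=cv2.Rodrigues(np.array(o['orientation']))[0];print(T.round(3))
w=r.grab_frame('wrist');cv2.imwrite('pics/w1.png',w)
np.savez('w1.npz',K=C[0],R=C[1],t=C[2])
print('pad pred',proj('wrist',(.522,-.041,.152),C))
E
```

```text
0.1 [0.30234683 0.60295375 0.25242322] [-1.21  0.48  0.02  1.56 -0.01  1.11 -0.08]
[[-0.894  0.448 -0.001]
 [ 0.448  0.894 -0.001]
 [-0.    -0.002 -1.   ]]
pad pred [-167.801622    609.58166098]
```

View pics/w1.png

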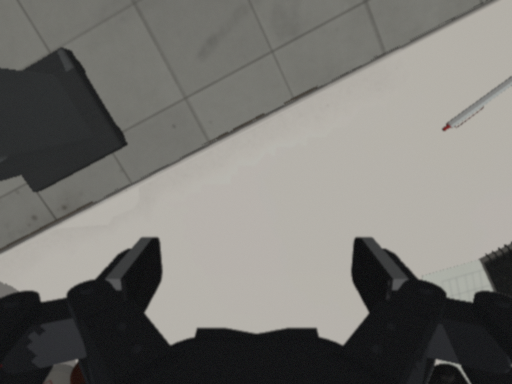

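The wrist view is still the start pose, because the call was refused: every row needs all the keys. The fingers show at the bottom of the picture, around (150,270) and (370,270).

Call:
step_arm:
  moves:
    - {"rx": 0,"ry": 0,"rz": -8.9,"dx": 0,"dy": 0,"dz": 0,"gripper": -1}
    - {"rx": 0,"ry": 0,"rz": -8.9,"dx": 0,"dy": 0,"dz": 0,"gripper": -1}
    - {"rx": 0,"ry": 0,"rz": -8.8,"dx": 0,"dy": 0,"dz": 0,"gripper": -1}
    - {"rx": 0,"ry": 0,"rz": 0,"dx": -17.5,"dy": -53.5,"dz": 0,"gripper": -1}
    - {"rx": 0,"ry": 0,"rz": 0,"dx": -17.5,"dy": -53.5,"dz": 0,"gripper": -1}
    - {"rx": 0,"ry": 0,"rz": 0,"dx": -17.5,"dy": -53.5,"dz": 0,"gripper": -1}
    - {"rx": 0,"ry": 0,"rz": 0,"dx": -17.5,"dy": -53.5,"dz": 0,"gripper": -1}
    - {"rx": 0,"ry": 0,"rz": 0,"dx": -17.5,"dy": -53.5,"dz": 0,"gripper": -1}
    - {"rx": 0,"ry": 0,"rz": 0,"dx": -17.5,"dy": -53.5,"dz": 0,"gripper": -1}
    - {"rx": 0,"ry": 0,"rz": 0,"dx": -17.5,"dy": -53.5,"dz": 0,"gripper": -1}
    - {"rx": 0,"ry": 0,"rz": 0,"dx": -17.5,"dy": -53.5,"dz": 0,"gripper": -1}
    - {"rx": 0,"ry": 0,"rz": 0,"dx": -17.5,"dy": -53.5,"dz": 0,"gripper": -1}
    - {"rx": 0,"ry": 0,"rz": 0,"dx": -17.5,"dy": -53.5,"dz": 0,"gripper": -1}
    - {"rx": 0,"ry": 0,"rz": 0,"dx": -17.5,"dy": -53.5,"dz": 0,"gripper": -1}
    - {"rx": 0,"ry": 0,"rz": 0,"dx": -17.5,"dy": -53.5,"dz": 0,"gripper": -1}
    - {"rx": 0,"ry": -9,"rz": 0,"dx": 0,"dy": 0,"dz": 0,"gripper": -1}
    - {"rx": 0,"ry": 0,"rz": 0,"dx": 0,"dy": 0,"dz": 0,"gripper": -1}

```text
clock: 2.28
tcp_pos: [0.5097, -0.0395, 0.2525]
orientation: [0.003, 2.988, 0.001]
contact_force: [0.2, 0.1, -0.1]
grip_width: 0.0002
gripper_force: 0.0
```

```bash
cat >> h.py <<'E'
def st():
  o=r.get_obs();T=cv2.Rodrigues(np.array(o['orientation']))[0];p=np.array(o['tcp_pos'])
  print('clk',round(o['clock'],2),'tcp',p.round(4),'F',np.round(o['contact_force'],1),'w',round(o['grip_width'],4),'q',np.round(o['joints'],2));return p,T
def go(X):
  p,T=st();print('to',X,'-> d mm',(T.T@(np.array(X)-p)*1000).round(1))
E
python3 - <<'E'
from h import *
p,T=st();print(T.round(3))
C=cam('wrist');w=r.grab_frame('wrist');cv2.imwrite('pics/w2.png',w)
np.savez('w2.npz',K=C[0],R=C[1],t=C[2])
print('pad pred',proj('wrist',(.522,-.041,.152),C))
E
```

```text
clk 2.27 tcp [ 0.5097 -0.0395  0.2525] F [ 0.2  0.1 -0.1] w 0.0002 q [-0.29  0.13  0.27  2.06 -0.04  0.8   1.57]
[[-0.988  0.002  0.153]
 [ 0.002  1.     0.   ]
 [-0.153  0.001 -0.988]]
pad pred [255.21420227 191.46021501]
```

View pics/w2.png

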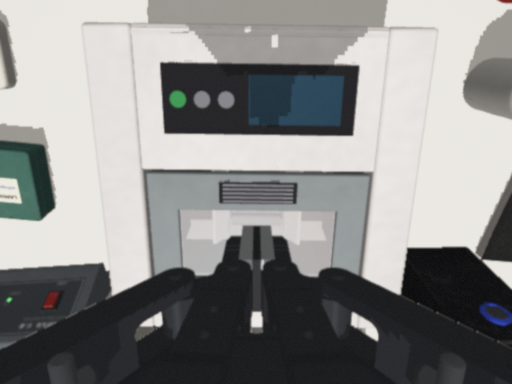

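The wrist view shows the ribbed pad centred at (258,193), against a predicted (255,191). So the pad is at about (0.523, -0.039, 0.152).

```bash
python3 - <<'E'
from h import *
go((.5187,-.039,.178)); go((.5195,-.039,.174))
E
```

```text
clk 2.33 tcp [ 0.511  -0.0385  0.2532] F [-0.  -0.1  0.6] w 0.0005 q [-0.29  0.13  0.27  2.06 -0.04  0.81  1.57]
to (0.5187, -0.039, 0.178) -> d mm [ 4.  -0.6 75.5]
clk 2.33 tcp [ 0.511  -0.0385  0.2532] F [-0.  -0.1  0.6] w 0.0005 q [-0.29  0.13  0.27  2.06 -0.04  0.81  1.57]
to (0.5195, -0.039, 0.174) -> d mm [ 3.8 -0.6 79.5]
```

Call:
step_arm:
  moves:
    - {"rx": 0,"ry": 0,"rz": 0,"dx": 4,"dy": -0.5,"dz": 35,"gripper": -1}
    - {"rx": 0,"ry": 0,"rz": 0,"dx": 0,"dy": 0,"dz": 30,"gripper": -1}
    - {"rx": 0,"ry": 0,"rz": 0,"dx": 0,"dy": 0,"dz": 5,"gripper": -1}
    - {"rx": 0,"ry": 0,"rz": 0,"dx": 0,"dy": 0,"dz": 4,"gripper": -1}
    - {"rx": 0,"ry": 0,"rz": 0,"dx": 0,"dy": 0,"dz": 2,"gripper": -1}
    - {"rx": 0,"ry": 0,"rz": 0,"dx": 0,"dy": 0,"dz": 2,"gripper": -1}

```text
clock: 3.08
tcp_pos: [0.521, -0.0391, 0.1764]
orientation: [0.001, 2.983, 0.0]
contact_force: [-0.5, 0.1, 5.6]
grip_width: 0.0001
gripper_force: 2.5
```

Contact at about 5 N.

Call:
step_arm:
  moves:
    - {"rx": 0,"ry": 0,"rz": 0,"dx": 0,"dy": 0,"dz": 2,"gripper": -1}
    - {"rx": 0,"ry": 0,"rz": 0,"dx": 0,"dy": 0,"dz": 2,"gripper": -1}
    - {"rx": 0,"ry": 0,"rz": 0,"dx": 0,"dy": 0,"dz": 2,"gripper": -1}

```text
clock: 3.45
tcp_pos: [0.5221, -0.0392, 0.1701]
orientation: [0.001, 2.983, 0.0]
contact_force: [0.8, 0.5, 4.0]
grip_width: 0.0001
gripper_force: 2.2
```

Call:
step_arm:
  moves:
    - {"rx": 0,"ry": 0,"rz": 0,"dx": 0,"dy": 0,"dz": 1.5,"gripper": -1}
    - {"rx": 0,"ry": 0,"rz": 0,"dx": 0,"dy": 0,"dz": 1,"gripper": -1}
    - {"rx": 0,"ry": 0,"rz": 0,"dx": 0,"dy": 0,"dz": 1,"gripper": -1}

```text
clock: 3.82
tcp_pos: [0.5228, -0.0392, 0.1673]
orientation: [0.001, 2.983, 0.0]
contact_force: [-4.7, 0.3, 18.5]
grip_width: 0.0002
gripper_force: 9.6
```

Call:
step_arm:
  moves:
    - {"rx": 0,"ry": 0,"rz": 0,"dx": 5,"dy": 0,"dz": -15,"gripper": -1}
    - {"rx": 0,"ry": 0,"rz": 0,"dx": 45,"dy": 0,"dz": -30,"gripper": -1}
    - {"rx": 0,"ry": 0,"rz": 0,"dx": 45,"dy": 0,"dz": -30,"gripper": -1}
    - {"rx": 0,"ry": 9,"rz": 0,"dx": 0,"dy": 30,"dz": -20,"gripper": 1}
    - {"rx": 0,"ry": 0,"rz": 0,"dx": 0,"dy": 50,"dz": 0,"gripper": 1}
    - {"rx": 0,"ry": 0,"rz": 0,"dx": 0,"dy": 50,"dz": 0,"gripper": 1}
    - {"rx": 0,"ry": 0,"rz": 0,"dx": -15,"dy": 50,"dz": 0,"gripper": 1}
    - {"rx": 0,"ry": 0,"rz": 0,"dx": -15,"dy": 50,"dz": 0,"gripper": 1}
    - {"rx": 0,"ry": 0,"rz": 0,"dx": -5,"dy": 10,"dz": 0,"gripper": 1}
    - {"rx": 0,"ry": 0,"rz": 0,"dx": 0,"dy": 0,"dz": 0,"gripper": 1}
    - {"rx": 0,"ry": 0,"rz": 0,"dx": 0,"dy": 0,"dz": 0,"gripper": 1}

```text
clock: 5.2
tcp_pos: [0.4478, 0.1988, 0.2449]
orientation: [-0.004, -3.14, 0.002]
contact_force: [0.8, -0.3, -0.5]
grip_width: 0.0855
gripper_force: 0.0
```

```bash
python3 - <<'E'
from h import *
p,T=st();print(T.round(3))
C=cam('wrist');w=r.grab_frame('wrist');b=r.grab_frame('top')
h=cv2.inRange(cv2.cvtColor(w,cv2.COLOR_BGR2HSV),(100,80,50),(130,255,255))
n,l,s,c=cv2.connectedComponentsWithStats(h)
for i in range(1,n):
  if s[i,4]>60:print('blue',c[i].round(1),s[i],onz('wrist',c[i],.106,C).round(4))
print('pred',proj('wrist',(.4635,.209,.106),C))
v=np.zeros((384,1024,3),np.uint8);v[:,:512]=w;v[:,512:]=b
cv2.imwrite('pics/m1.png',cv2.resize(v,(800,300),interpolation=cv2.INTER_AREA))
go((.4635,.209,.065))
E
```

```text
clk 5.2 tcp [0.4478 0.1988 0.2449] F [ 0.8 -0.3 -0.5] w 0.0855 q [-0.6   0.18  0.06  2.   -0.01  0.96  1.04]
[[-1.     0.003 -0.001]
 [ 0.003  1.    -0.001]
 [ 0.001 -0.001 -1.   ]]
blue [ 43.6 135.3] [  0 135  77   2 107] [0.4072 0.0257 0.106 ]
blue [270.2 198.2] [254 181  34  35 913] [0.4609 0.2098 0.106 ]
blue [  4.9 212.6] [  0 190  12  44 469] [ 0.4734 -0.0195  0.106 ]
pred [269.2397668  201.10488501]
clk 5.3 tcp [0.4481 0.1991 0.2452] F [-0.2 -0.1  0.8] w 0.0852 q [-0.6   0.18  0.06  2.   -0.01  0.96  1.04]
to (0.4635, 0.209, 0.065) -> d mm [-15.5  10.  180.2]
```

View pics/m1.png

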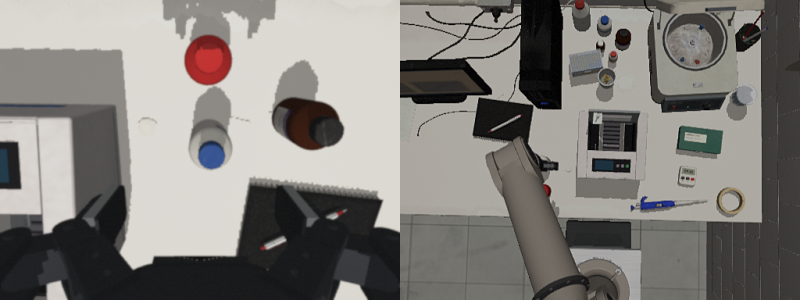

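The hatch stands open (right panel, (613,130)). The white bottle sits at wrist (270,198), between the fingers' line, so its centre is at about (0.462, 0.2095).

Call:
step_arm:
  grip_force: 30
  moves:
    - {"rx": 0,"ry": 0,"rz": 0,"dx": -14,"dy": 10.5,"dz": 0,"gripper": 1}
    - {"rx": 0,"ry": 0,"rz": 0,"dx": 0,"dy": 0,"dz": 45,"gripper": 1}
    - {"rx": 0,"ry": 0,"rz": 0,"dx": 0,"dy": 0,"dz": 45,"gripper": 1}
    - {"rx": 0,"ry": 0,"rz": 0,"dx": 0,"dy": 0,"dz": 40,"gripper": 1}
    - {"rx": 0,"ry": 0,"rz": 0,"dx": 0,"dy": 0,"dz": 30,"gripper": 1}
    - {"rx": 0,"ry": 0,"rz": 0,"dx": 0,"dy": 0,"dz": 15,"gripper": 1}
    - {"rx": 0,"ry": 0,"rz": 0,"dx": 0,"dy": 0,"dz": 0,"gripper": 1}
    - {"rx": 0,"ry": 0,"rz": 0,"dx": 0,"dy": 0,"dz": 0,"gripper": -1}
    - {"rx": 0,"ry": 0,"rz": 0,"dx": 0,"dy": 0,"dz": 0,"gripper": -1}
    - {"rx": 0,"ry": 0,"rz": 0,"dx": 0,"dy": 0,"dz": 0,"gripper": -1}
    - {"rx": 0,"ry": 0,"rz": 0,"dx": 0,"dy": 0,"dz": 0,"gripper": -1}
    - {"rx": 0,"ry": 0,"rz": 0,"dx": 0,"dy": 0,"dz": 0,"gripper": -1}

```text
clock: 6.8
tcp_pos: [0.4633, 0.2117, 0.0716]
orientation: [0.001, 3.139, 0.002]
contact_force: [-0.0, -0.4, 5.6]
grip_width: 0.0521
gripper_force: 31.1
```

Call:
step_arm:
  moves:
    - {"rx": 0,"ry": 0,"rz": 0,"dx": 0,"dy": 0,"dz": -20,"gripper": -1}
    - {"rx": 0,"ry": 0,"rz": 0,"dx": 0,"dy": 0,"dz": -40,"gripper": -1}
    - {"rx": 0,"ry": 0,"rz": 0,"dx": 0,"dy": 0,"dz": -50,"gripper": -1}
    - {"rx": 0,"ry": 0,"rz": 0,"dx": 0,"dy": 0,"dz": -50,"gripper": -1}
    - {"rx": 0,"ry": 0,"rz": 0,"dx": 0,"dy": 0,"dz": -45,"gripper": -1}
    - {"rx": 0,"ry": 0,"rz": 0,"dx": -8,"dy": -25,"dz": 0,"gripper": -1}
    - {"rx": 0,"ry": 0,"rz": 0,"dx": -13,"dy": -40,"dz": 0,"gripper": -1}
    - {"rx": 0,"ry": 0,"rz": 0,"dx": -13,"dy": -40,"dz": 0,"gripper": -1}
    - {"rx": 0,"ry": 0,"rz": 0,"dx": -13,"dy": -40,"dz": 0,"gripper": -1}
    - {"rx": 0,"ry": 0,"rz": 0,"dx": -13,"dy": -40,"dz": 0,"gripper": -1}
    - {"rx": 0,"ry": 0,"rz": 0,"dx": -13,"dy": -40,"dz": 0,"gripper": -1}
    - {"rx": 0,"ry": -3,"rz": 0,"dx": -7,"dy": -25,"dz": 0,"gripper": -1}
    - {"rx": 0,"ry": -3,"rz": 0,"dx": 0,"dy": 0,"dz": 0,"gripper": -1}
    - {"rx": 0,"ry": -3,"rz": 0,"dx": 0,"dy": 0,"dz": 0,"gripper": -1}
    - {"rx": 0,"ry": 0,"rz": 0,"dx": 0,"dy": 0,"dz": 0,"gripper": -1}

```text
clock: 8.68
tcp_pos: [0.5411, -0.0389, 0.2754]
orientation: [0.001, 2.985, 0.001]
contact_force: [-0.5, -0.5, -1.2]
grip_width: 0.052
gripper_force: 32.5
```

```bash
python3 - <<'E'
from h import *
p,T=st();print(T.round(3))
C=cam('wrist');w=r.grab_frame('wrist');b=r.grab_frame('side')
v=np.zeros((384,1024,3),np.uint8);v[:,:512]=w;v[:,512:]=cv2.resize(b[100:292,140:396],(512,384))
cv2.imwrite('pics/m2.png',cv2.resize(v,(800,300),interpolation=cv2.INTER_AREA))
go((.568,-.039,.1076))
print(proj('wrist',(.579,-.039,.0368),C),[proj('wrist',(.579,y,.057),C).round(0) for y in(-.0695,-.0085)])
E
```

```text
clk 8.68 tcp [ 0.5411 -0.0389  0.2754] F [-0.5 -0.5 -1.2] w 0.052 q [-0.27  0.16  0.25  1.97 -0.05  0.87  1.57]
[[-0.988  0.001  0.156]
 [ 0.001  1.     0.   ]
 [-0.156  0.    -0.988]]
clk 8.78 tcp [ 0.5421 -0.0386  0.2755] F [ 0.4  0.5 -1.7] w 0.0521 q [-0.27  0.16  0.25  1.97 -0.05  0.87  1.57]
to (0.568, -0.039, 0.1076) -> d mm [  0.6  -0.5 169.9]
[256.50599743 161.56099383] [array([229., 168.]), array([284., 168.])]
```

View pics/m2.png

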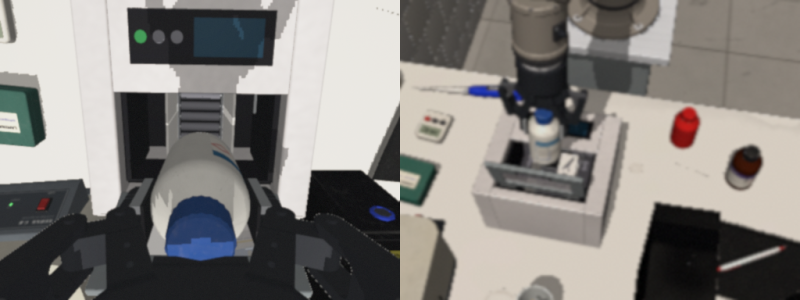

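The wrist view shows the lane centred on column ~200 (half scale), in line with the bottle. The side view shows the bottle held upright over the opening. Descending along the tool axis.

Call:
step_arm:
  moves:
    - {"rx": 0,"ry": 0,"rz": 0,"dx": 0.5,"dy": -0.5,"dz": 30,"gripper": -1}
    - {"rx": 0,"ry": 0,"rz": 0,"dx": 0,"dy": 0,"dz": 40,"gripper": -1}
    - {"rx": 0,"ry": 0,"rz": 0,"dx": 0,"dy": 0,"dz": 40,"gripper": -1}
    - {"rx": 0,"ry": 0,"rz": 0,"dx": 0,"dy": 0,"dz": 30,"gripper": -1}
    - {"rx": 0,"ry": 0,"rz": 0,"dx": 0,"dy": 0,"dz": 15,"gripper": -1}
    - {"rx": 0,"ry": 0,"rz": 0,"dx": 0,"dy": 0,"dz": 5,"gripper": -1}
    - {"rx": 0,"ry": 0,"rz": 0,"dx": 0,"dy": 0,"dz": 2,"gripper": -1}
    - {"rx": 0,"ry": 0,"rz": 0,"dx": 0,"dy": 0,"dz": 0,"gripper": -1}

```text
clock: 9.78
tcp_pos: [0.5677, -0.0392, 0.1161]
orientation: [0.001, 2.983, 0.0]
contact_force: [0.1, -0.1, -1.3]
grip_width: 0.0521
gripper_force: 32.5
```

```bash
python3 - <<'E'
from h import *
go((.568,-.039,.1076))
E
```

```text
clk 9.78 tcp [ 0.5677 -0.0392  0.1161] F [ 0.1 -0.1 -1.3] w 0.0521 q [-0.2   0.42  0.2   2.05 -0.15  0.52  1.67]
to (0.568, -0.039, 0.1076) -> d mm [1.  0.2 8.4]
```

Call:
step_arm:
  moves:
    - {"rx": 0,"ry": 0,"rz": 0,"dx": 0,"dy": 0,"dz": 2,"gripper": -1}
    - {"rx": 0,"ry": 0,"rz": 0,"dx": 0,"dy": 0,"dz": 2,"gripper": -1}
    - {"rx": 0,"ry": 0,"rz": 0,"dx": 0,"dy": 0,"dz": 1.5,"gripper": -1}
    - {"rx": 0,"ry": 0,"rz": 0,"dx": 0,"dy": 0,"dz": 1.5,"gripper": -1}
    - {"rx": 0,"ry": 0,"rz": 0,"dx": 0,"dy": 0,"dz": 0,"gripper": -1}

```text
clock: 10.4
tcp_pos: [0.5681, -0.0392, 0.108]
orientation: [0.001, 2.985, -0.0]
contact_force: [-0.1, 0.4, -1.5]
grip_width: 0.0519
gripper_force: 32.5
```

Call:
step_arm:
  moves:
    - {"rx": 0,"ry": 0,"rz": 0,"dx": 0,"dy": 0,"dz": 1,"gripper": -1}
    - {"rx": 0,"ry": 0,"rz": 0,"dx": 0,"dy": 0,"dz": 1,"gripper": -1}
    - {"rx": 0,"ry": 0,"rz": 0,"dx": 0,"dy": 0,"dz": 0,"gripper": -1}

```text
clock: 10.78
tcp_pos: [0.5694, -0.0393, 0.1071]
orientation: [0.001, 2.983, 0.0]
contact_force: [-1.5, -0.1, 5.0]
grip_width: 0.052
gripper_force: 33.1
```

Call:
step_arm:
  moves:
    - {"rx": 0,"ry": 0,"rz": 0,"dx": 0,"dy": 0,"dz": 0,"gripper": 0.6}
    - {"rx": 0,"ry": 0,"rz": 0,"dx": 0,"dy": 0,"dz": 0,"gripper": 0.6}
    - {"rx": 0,"ry": 0,"rz": 0,"dx": 0,"dy": 0,"dz": 0,"gripper": 0.6}
    - {"rx": 0,"ry": 0,"rz": 0,"dx": 0,"dy": 0,"dz": 0,"gripper": 0.6}
    - {"rx": 0,"ry": 0,"rz": 0,"dx": 0,"dy": 0,"dz": 0,"gripper": 0.6}
    - {"rx": 0,"ry": 0,"rz": 0,"dx": 0,"dy": 0,"dz": 0,"gripper": 0.6}
    - {"rx": 0,"ry": 0,"rz": 0,"dx": 0,"dy": 0,"dz": 0,"gripper": 0.6}
    - {"rx": 0,"ry": 0,"rz": 0,"dx": 0,"dy": 0,"dz": 0,"gripper": 0.6}

```text
clock: 11.78
tcp_pos: [0.5685, -0.0392, 0.1062]
orientation: [0.001, 2.985, 0.0]
contact_force: [-0.2, -0.3, -0.1]
grip_width: 0.0682
gripper_force: 0.0
```

```bash
python3 - <<'E'
from h import *
p,T=st()
w=r.grab_frame('wrist');b=r.grab_frame('side')
v=np.zeros((384,1024,3),np.uint8);v[:,:512]=w;v[:,512:]=cv2.resize(b[130:274,150:342],(512,384))
cv2.imwrite('pics/m3.png',cv2.resize(v,(800,300),interpolation=cv2.INTER_AREA))
E
```

```text
clk 11.78 tcp [ 0.5685 -0.0392  0.1062] F [-0.2 -0.3 -0.1] w 0.0682 q [-0.2   0.44  0.19  2.05 -0.16  0.5   1.67]
```

View pics/m3.png

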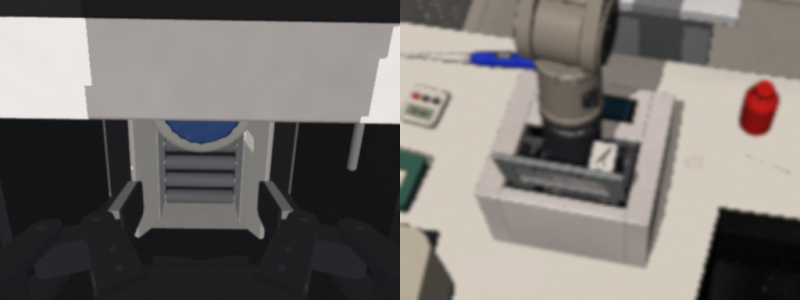

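The bottle has run down under the hood. Its blue cap shows upright at (200,130) behind the hood edge, mid-lane, and the fingers are clear. Next I retract, go over behind the hatch and push it shut.

Call:
step_arm:
  moves:
    - {"rx": 0,"ry": 0,"rz": 0,"dx": 0,"dy": 0,"dz": -25,"gripper": 0.6}
    - {"rx": 0,"ry": 0,"rz": 0,"dx": 0,"dy": 0,"dz": -45,"gripper": 0.6}
    - {"rx": 0,"ry": 0,"rz": 0,"dx": 0,"dy": 0,"dz": -45,"gripper": 0.6}
    - {"rx": 0,"ry": 0,"rz": 0,"dx": 0,"dy": 0,"dz": -45,"gripper": 0.6}
    - {"rx": 0,"ry": 0,"rz": 0,"dx": 0,"dy": 0,"dz": -45,"gripper": -1}
    - {"rx": 0,"ry": 0,"rz": 0,"dx": 0,"dy": 0,"dz": -10,"gripper": -1}
    - {"rx": 0,"ry": 0,"rz": 0,"dx": 0,"dy": 0,"dz": 0,"gripper": -1}
    - {"rx": 0,"ry": 0,"rz": 0,"dx": 0,"dy": 0,"dz": 0,"gripper": -1}
    - {"rx": 0,"ry": 0,"rz": 0,"dx": -35,"dy": 0,"dz": 0,"gripper": -1}
    - {"rx": 0,"ry": 0,"rz": 0,"dx": -40,"dy": 0,"dz": 0,"gripper": -1}
    - {"rx": 0,"ry": 0,"rz": 0,"dx": -40,"dy": 0,"dz": 0,"gripper": -1}
    - {"rx": 0,"ry": 0,"rz": 0,"dx": 0,"dy": 0,"dz": 0,"gripper": -1}
    - {"rx": 0,"ry": 0,"rz": 0,"dx": 0,"dy": 0,"dz": 0,"gripper": -1}

```text
clock: 13.5
tcp_pos: [0.6475, -0.0395, 0.3346]
orientation: [0.001, 2.988, -0.001]
contact_force: [-0.7, -0.1, 0.2]
grip_width: 0.0003
gripper_force: 0.0
```

```bash
python3 - <<'E'
from h import *
p,T=st();d=T.T@(p-np.array([.5215,-.039,.1753]))*1000
print('s,n',-d[0]-88,-d[2],'y',p[1])
b=r.grab_frame('side')
cv2.imwrite('pics/m4.png',cv2.resize(b[100:250,130:330],(800,600),interpolation=cv2.INTER_CUBIC))
E
```

```text
clk 13.5 tcp [ 0.6475 -0.0395  0.3346] F [-0.7 -0.1  0.2] w 0.0003 q [-0.26  0.3   0.28  1.66 -0.09  1.05  1.62]
s,n 60.87646840164177 138.19175181034456 y -0.039473787720356125
```

View pics/m4.png

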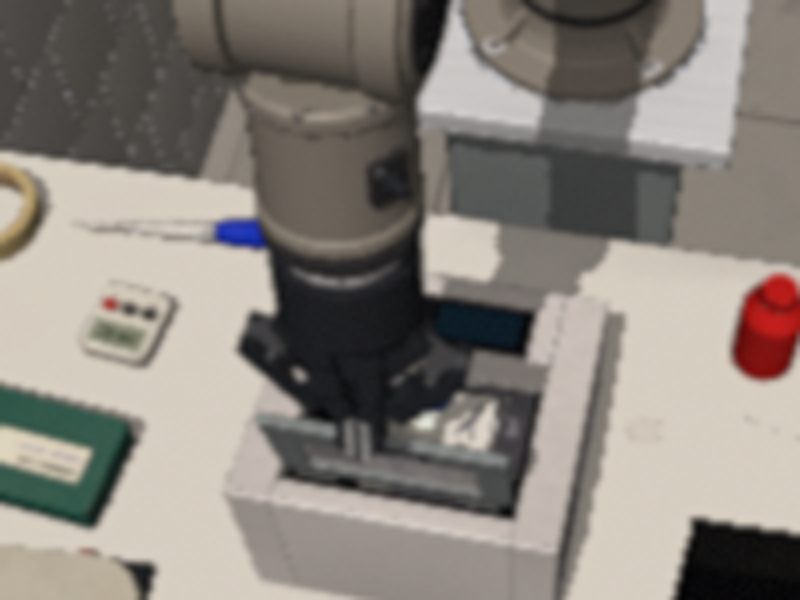

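The closed fingertips are at (357,455), in front of the hatch seen from the rear, so they are behind its outer face. Lower and pull forward.

Call:
step_arm:
  moves:
    - {"rx": 0,"ry": 0,"rz": 0,"dx": 0,"dy": 0,"dz": 30,"gripper": -1}
    - {"rx": 0,"ry": 0,"rz": 0,"dx": 0,"dy": 0,"dz": 28,"gripper": -1}
    - {"rx": 0,"ry": 0,"rz": 0,"dx": 12,"dy": 0,"dz": -1.5,"gripper": -1}
    - {"rx": 0,"ry": 0,"rz": 0,"dx": 12,"dy": 0,"dz": -2,"gripper": -1}
    - {"rx": 0,"ry": 0,"rz": 0,"dx": 13,"dy": 0,"dz": -2,"gripper": -1}
    - {"rx": 0,"ry": 0,"rz": 0,"dx": 13,"dy": 0,"dz": -1.5,"gripper": -1}
    - {"rx": 0,"ry": 0,"rz": 0,"dx": 12,"dy": 0,"dz": -1,"gripper": -1}
    - {"rx": 0,"ry": 0,"rz": 0,"dx": 11.5,"dy": 0,"dz": 0,"gripper": -1}
    - {"rx": 0,"ry": 0,"rz": 0,"dx": 12,"dy": 0,"dz": 3,"gripper": -1}
    - {"rx": 0,"ry": 0,"rz": 0,"dx": 11.5,"dy": 0,"dz": 4,"gripper": -1}

```text
clock: 14.8
tcp_pos: [0.5611, -0.039, 0.2649]
orientation: [0.001, 2.984, 0.0]
contact_force: [4.1, 0.0, 0.2]
grip_width: 0.0005
gripper_force: 2.0
```

```bash
python3 - <<'E'
from h import *
p,T=st();d=T.T@(p-np.array([.5215,-.039,.1753]))*1000
print('s,n',-d[0]-88,-d[2])
E
```

```text
clk 14.8 tcp [ 0.5611 -0.039   0.2649] F [4.1 0.  0.2] w 0.0005 q [-0.28  0.2   0.27  1.94 -0.07  0.85  1.59]
s,n -34.8129956097862 82.22137296217402
```

Pushing with a 4 N reaction, as planned. Continue the arc.

Call:
step_arm:
  moves:
    - {"rx": 0,"ry": 0,"rz": 0,"dx": 11,"dy": 0,"dz": 6,"gripper": -1}
    - {"rx": 0,"ry": 0,"rz": 0,"dx": 11,"dy": 0,"dz": 8,"gripper": -1}
    - {"rx": 0,"ry": 0,"rz": 0,"dx": 9,"dy": 0,"dz": 9,"gripper": -1}
    - {"rx": 0,"ry": 0,"rz": 0,"dx": 7.5,"dy": 0,"dz": 10,"gripper": -1}
    - {"rx": 0,"ry": 0,"rz": 0,"dx": 6,"dy": 0,"dz": 11.5,"gripper": -1}
    - {"rx": 0,"ry": 0,"rz": 0,"dx": 4.5,"dy": 0,"dz": 12,"gripper": -1}
    - {"rx": 0,"ry": 0,"rz": 0,"dx": 3,"dy": 0,"dz": 11,"gripper": -1}
    - {"rx": 0,"ry": 0,"rz": 0,"dx": 1,"dy": 0,"dz": 10,"gripper": -1}
    - {"rx": 0,"ry": 0,"rz": 0,"dx": 0,"dy": 0,"dz": 0,"gripper": -1}

```text
clock: 15.92
tcp_pos: [0.5207, -0.0394, 0.1791]
orientation: [0.001, 2.987, -0.001]
contact_force: [0.5, 2.4, 4.3]
grip_width: 0.0002
gripper_force: 1.7
```

```bash
python3 - <<'E'
from h import *
p,T=st();d=T.T@(p-np.array([.5215,-.039,.1753]))*1000
print('s,n',-d[0]-88,-d[2])
E
```

```text
clk 15.93 tcp [ 0.5207 -0.0394  0.1791] F [0.5 2.4 4.3] w 0.0002 q [-0.26  0.25  0.25  2.11 -0.1   0.63  1.62]
s,n -88.22462598732677 3.9205196138854173
```

Call:
step_arm:
  moves:
    - {"rx": 0,"ry": 0,"rz": 0,"dx": 0,"dy": 0,"dz": 3,"gripper": -1}
    - {"rx": 0,"ry": 0,"rz": 0,"dx": 0,"dy": 0,"dz": 3,"gripper": -1}
    - {"rx": 0,"ry": 0,"rz": 0,"dx": 0,"dy": 0,"dz": 2,"gripper": -1}
    - {"rx": 0,"ry": 0,"rz": 0,"dx": 0,"dy": 0,"dz": 2,"gripper": -1}
    - {"rx": 0,"ry": 0,"rz": 0,"dx": 0,"dy": 0,"dz": 1,"gripper": -1}
    - {"rx": 0,"ry": 0,"rz": 0,"dx": 0,"dy": 0,"dz": 0,"gripper": -1}

```text
clock: 16.68
tcp_pos: [0.5225, -0.0394, 0.1691]
orientation: [0.001, 2.986, -0.0]
contact_force: [-3.6, 2.4, 2.5]
grip_width: -0.0
gripper_force: 2.0
```

Call:
step_arm:
  moves:
    - {"rx": 0,"ry": 0,"rz": 0,"dx": 0,"dy": 0,"dz": 1,"gripper": -1}
    - {"rx": 0,"ry": 0,"rz": 0,"dx": 0,"dy": 0,"dz": 1,"gripper": -1}
    - {"rx": 0,"ry": 0,"rz": 0,"dx": 0,"dy": 0,"dz": 0,"gripper": -1}

```text
clock: 17.05
tcp_pos: [0.5229, -0.0394, 0.1677]
orientation: [0.001, 2.986, 0.0]
contact_force: [-7.5, 1.2, 10.3]
grip_width: -0.0001
gripper_force: 5.8
```

Call:
step_arm:
  moves:
    - {"rx": 0,"ry": 0,"rz": 0,"dx": 0,"dy": 0,"dz": 0.4,"gripper": -1}
    - {"rx": 0,"ry": 0,"rz": 0,"dx": 0,"dy": 0,"dz": 0,"gripper": -1}
    - {"rx": 0,"ry": 0,"rz": 0,"dx": 0,"dy": 0,"dz": -5,"gripper": -1}
    - {"rx": 0,"ry": 0,"rz": 0,"dx": 0,"dy": 0,"dz": -10,"gripper": -1}
    - {"rx": 0,"ry": 0,"rz": 0,"dx": 0,"dy": 0,"dz": -30,"gripper": -1}
    - {"rx": 0,"ry": 0,"rz": 0,"dx": 20,"dy": 0,"dz": -50,"gripper": -1}
    - {"rx": 0,"ry": 0,"rz": 0,"dx": 20,"dy": 0,"dz": -30,"gripper": -1}
    - {"rx": 0,"ry": 0,"rz": 0,"dx": 0,"dy": 0,"dz": 0,"gripper": -1}
    - {"rx": 0,"ry": 0,"rz": 0,"dx": 0,"dy": 0,"dz": 0,"gripper": -1}
    - {"rx": 0,"ry": 0,"rz": 0,"dx": 0,"dy": 0,"dz": 0,"gripper": -1}
    - {"rx": 0,"ry": 0,"rz": 0,"dx": 0,"dy": 0,"dz": 0,"gripper": -1}

```text
clock: 18.42
tcp_pos: [0.4644, -0.0392, 0.2833]
orientation: [0.001, 2.986, -0.001]
contact_force: [0.1, 0.8, -0.6]
grip_width: -0.0001
gripper_force: 0.0
```

```bash
python3 - <<'E'
from h import *
p,T=st()
w=r.grab_frame('wrist');b=r.grab_frame('side')
v=np.zeros((384,1024,3),np.uint8);v[:,:512]=w;v[:,512:]=cv2.resize(b[130:274,150:342],(512,384))
cv2.imwrite('pics/m5.png',cv2.resize(v,(800,300),interpolation=cv2.INTER_AREA))
E
```

```text
clk 18.43 tcp [ 0.4644 -0.0392  0.2833] F [ 0.1  0.8 -0.6] w -0.0001 q [-0.32  0.    0.27  2.11  0.01  0.87  1.51]
```

View pics/m5.png

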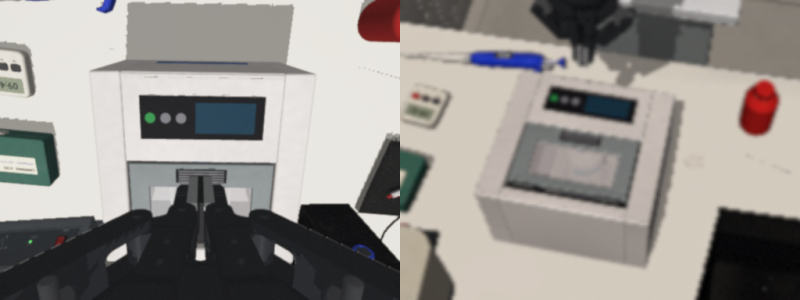

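The hatch is shut flush (pad at (201,175), side view (575,170)), the bottle shows through the window, and the arm touches nothing. Handing in.

```bash
python3 -c "
from bench import r
print(r.hand_in())"
```

```text
the job is handed in; nothing more can be done
None
```

The job is handed in, with no verdict returned: in the last pictures the hatch is shut flush with the white bottle inside, and the amber bottle and bench timer were not touched.

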